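# Find the rocking junction-box lid and press it home

## Robot

A 6-joint arm with a two-finger parallel gripper is mounted at the origin on a cart in front of the work surface, level with it; the furniture and walls round the work are solid. World frame = base frame: x ahead of the robot, y to its left, z up, the work surface at z = 0. Lengths are in m, angles in degrees, forces in N, time in s.
With the tool pointing down it reaches from about 0.25 to 0.725 m from the base axis. Payload 9.7 kg.
Tool frame: the origin (TCP) lies where the fingers leave the gripper's body, on its centre line; the fingertips stand 73 mm ahead of it and the grasp point (between the pads) lies 54 mm ahead of it; z points along the fingers, y is the line along which they close (so a half turn about z gives the same grasp; the last joint's range is limited). The gripper opens to 85 mm and grips with 20 to 120 N. Pads are 22 mm wide; open, the fingers measure 114 mm over their backs; the gripper's body (76 mm by 85 mm) begins 54 mm behind the grasp point. The pads swing forward as they close: fully open they stand 13 mm farther back than shut.
Start: joints at [-76.948, 4.979, 10.078, 95.1, 0, 90], TCP at [0.124, -0.536, 0.304] pointing down, gripper open.
Joint ranges: [-179.16, 179.16], [-48.56, 103.87], [-65.8, 70.77], [-126.05, 130.52], [-82.76, 87.17], [-180, 180]. Speed limits (degrees/s): [127.2, 127.2, 147.25, 180, 180, 180].

## Interface

Orientations are given as [roll, pitch, yaw] about the fixed x, y, z axes, in that order (R = Rz(yaw) Ry(pitch) Rx(roll)).
In Python, from workcell import sensors, imaging, bot gives the robot as it stands.
- The arm moves only by the tool apply_moves, never from a script. Its argument "rows" is a list of rows, each a list of 3 entries, a list of its own where there are three numbers: the shift along the tool's x, y, z in units of 10 cm (1.0 is 10 cm), then the turn, a rotation vector about the tool's x, y, z in units of 30 degrees (1.0 is 30 degrees), then the opening, from 0 (shut) to 1 (fully open). A call has 1 to 20 rows; each row is the pose to reach, as a shift and turn from the pose commanded when the call began, along the tool's axes at that moment; what a row does not reach only later rows make up. A row lasts 1/10 s, in which the tool goes at most 50 mm and 8.59 degrees, less where a joint would pass 70% of its speed; a pose out of reach is approached as far as the arm can. A call with a number of a shift or a turn outside -1 to 1 is refused whole. A call with a gripper value outside its range is refused whole. The fingers move at their own pace and stop on an object; "force" is the grip in N (left out, the last holds). Time passes only in rows, so rows that repeat a pose let the fingers close. It gives the time, the measured TCP pose, the force, the opening and the grip force at its end, in the units of the state.
- sensors.get_obs(): the state, without advancing time (a new reading comes with each control period).
- imaging.camera(name): name is "side" or "top"; returns (picture, depth): 480x640x3 uint8, red, green, blue; 480x640 float32, m along the optical axis (not along the pixel's ray), 0 where there is no reading.
- imaging.get_calibration(name): a dict with "intrinsics" (3x3 intrinsics, pixels), "dist_coeffs" ([k1, k2, p1, p2, k3] as OpenCV has them; the pictures are not rectified), "world_from_camera" (4x4, takes a point from camera to world coordinates). Camera axes: x right, y down, z forward; pixel columns grow to the right and rows downward; lengths in m; the calibration is good to about 2 mm. A picture is of the moment at which its call begins. get_calibration takes no time and is no camera call.
- bot.job_done(): hands the job in; it is judged then, once.
The state is a dict: "time": time; "q": joint angles; "qd": joint speeds; "joint_efforts": joint torques, N m; "ee_pos": TCP position; "tcp_rot": TCP orientation; "wrist_force": force on the tool from outside, world axes, zero at the start; "torque": the same for the moment, N m; "opening": finger opening in m; "grasp_force": force on a finger pad.
Only numpy, scipy, OpenCV 4.12 (cv2) and the standard library are available. Lean on these libraries where they do the work, as an engineer would, in place of code of your own. Each camera call takes 0.05 s, during which the arm holds its last target. There are 200 camera calls.

## Task

One of the four identical junction-box lids on the plywood board has not been pressed home. Press lightly down near one end of the lids, one after another, until you find the one whose end dips and rocks, then push that lid down at its middle until it is fully home and level. Use the fingertips only from above: do not lift any lid, and leave the spanner, the roll of tape and the nut where they lie.

Things in the scene. Friction and masses are not known exactly. Their poses are not given: they have to be found in the camera images.
- board: fixed plywood board, 238 (its x) x 186 (its y) x 18 mm; origin: centre of its underside. On it stand four identical grey boxes, two by two (lid centres at x = -54 or 54, y = -41 or 41 mm), with white flat-topped lids 76 mm long (x) x 54 mm wide (y), tops 61 to 65 mm above the worktop. Box heights differ a little, so height does not tell which lid is loose, nor does its letter; feet and glands are below the lids.
- lid_a_top (a point): centre of the top of one white lid; x along its length, z up. Three lids are rigid. The loose one rocks about its y: 1 to 2 N pressed 25 to 30 mm from its middle along x dips that end 5 to 6 mm (0.19 rad, onto the box rim); released, it springs back level. A light press on an end does not seat it. Pushed down near its middle with 12 to 16 N it slides 6 mm down to a hard stop and stays there.
- lid_b_top (a point): centre of the top of one white lid; x along its length, z up. Three lids are rigid. The loose one rocks about its y: 1 to 2 N pressed 25 to 30 mm from its middle along x dips that end 5 to 6 mm (0.19 rad, onto the box rim); released, it springs back level. A light press on an end does not seat it. Pushed down near its middle with 12 to 16 N it slides 6 mm down to a hard stop and stays there.
- lid_c_top (a point): centre of the top of one white lid; x along its length, z up. Three lids are rigid. The loose one rocks about its y: 1 to 2 N pressed 25 to 30 mm from its middle along x dips that end 5 to 6 mm (0.19 rad, onto the box rim); released, it springs back level. A light press on an end does not seat it. Pushed down near its middle with 12 to 16 N it slides 6 mm down to a hard stop and stays there.
- lid_d_top (a point): centre of the top of one white lid; x along its length, z up. Three lids are rigid. The loose one rocks about its y: 1 to 2 N pressed 25 to 30 mm from its middle along x dips that end 5 to 6 mm (0.19 rad, onto the box rim); released, it springs back level. A light press on an end does not seat it. Pushed down near its middle with 12 to 16 N it slides 6 mm down to a hard stop and stays there.
- spanner_17: bystander: loose steel open-ended spanner, 212 mm long (its x) x 27 x 6 mm, lying flat at the right of the board; origin under its centre
- electrical_tape: bystander: loose black roll of tape, 68 mm across, 19 mm high, lying flat beyond the board; origin under its centre
- nut_m16_1: bystander: loose steel hexagon nut, 24 x 27 x 13 mm, lying flat beyond the board; origin under its centre

How it is judged:
By the outcome, as a careful person would: the job done as asked, in the order asked, and still so for the second after the job is handed in, with the robot touching nothing.
It also fails if it takes over 48 s, if anything falls off the work surface, if the arm or the gripper's body presses on something with over 40 N, if the wrist force passes 120 N, or if a joint passes its speed limit or range.

## Working session

There is one attempt and no reset: what is moved stays moved. The work goes in short steps, Python scripts to look and compute and a tool call to move; the robot and the scene stay as the last step left them, time stands still between calls to the robot, and variables do not carry over. Pictures are saved under pics/ and viewed, at most 10 in all, crops included, and the job is handed in when it is done.

Besides the shell and the picture viewer there is one more tool, called after "Request:" by a JSON object that holds its "api" and its "payload", one argument or row to a line. apply_moves: Moves the arm, as the interface text tells. Its arguments: {"type":"object","properties":{"rows":{"type":"array"},"force":{"type":"number"}},"required":["rows"]}

```bash
mkdir -p pics; cat > h.py <<'E'
import numpy as np, cv2
from workcell import sensors, imaging, bot
def snap(n,f):
    p,d=imaging.camera(n); cv2.imwrite(f'pics/{f}.png',p[:,:,::-1]); np.save(f'pics/{f}.npy',d); return p,d
def world(n,px,d):
    c=imaging.get_calibration(n); K=np.array(c['intrinsics'],float);T=np.array(c['world_from_camera'])
    px=np.array(px,float); u=cv2.undistortPoints(px.reshape(-1,1,2),K,np.array(c['dist_coeffs'],float)).reshape(-1,2)
    z=np.array([np.median(d[int(y)-2:int(y)+3,int(x)-2:int(x)+3]) for x,y in px])
    return (np.c_[u*z[:,None],z,np.ones(len(z))]@T.T)[:,:3]
E
python3 - <<'E'
from h import *
print(sensors.get_obs())
snap('top','t0');snap('side','s0')
for n in('top','side'): print(np.round(imaging.get_calibration(n)['world_from_camera'],3))
E
```

```text
{'time': 0.0, 'q': array([-7.69485208e+01,  5.01150458e+00,  1.00336462e+01,  9.50992140e+01,
       -4.91857355e-04,  9.00008775e+01]), 'qd': array([-0.09560954, -0.0580597 , -0.05566753,  0.04793091,  0.08797728,
        0.08209678]), 'joint_efforts': array([-1.20888686e-03, -5.20382452e+01,  4.64809656e+01,  1.58499100e-02,
       -2.31670047e-04, -1.49724201e-05]), 'ee_pos': array([ 0.12417259, -0.53566243,  0.30317189]), 'tcp_rot': array([-1.79922928e+02,  4.93037242e-04,  1.30506025e+01]), 'wrist_force': array([-0.45666519, -0.15308803,  0.0710404 ]), 'torque': array([0.04533609, 0.01088642, 0.0022694 ]), 'grasp_force': 0.0, 'opening': 0.08532594657026746}
[[ 0.012 -0.983  0.181  0.436]
 [-1.    -0.015 -0.012 -0.208]
 [ 0.015 -0.181 -0.983  0.946]
 [ 0.     0.     0.     1.   ]]
[[-0.976 -0.143  0.166  0.439]
 [-0.218  0.588 -0.779  0.455]
 [ 0.014 -0.796 -0.605  0.597]
 [ 0.     0.     0.     1.   ]]
```

View pics/t0.png

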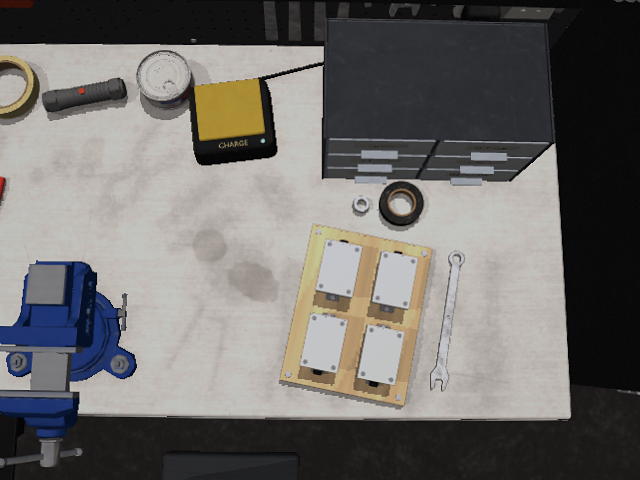

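View pics/s0.png

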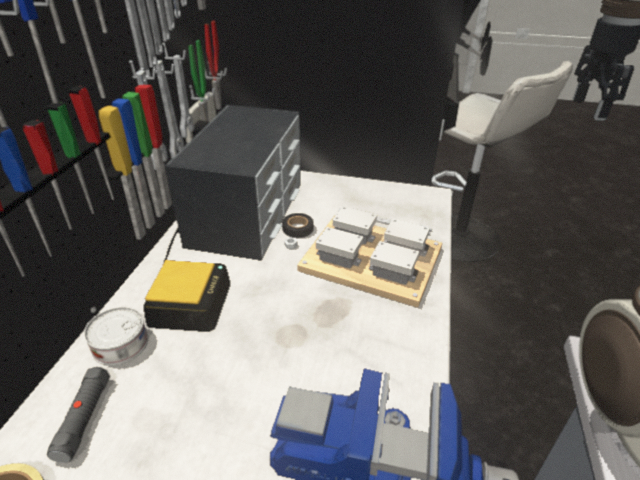

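The top view shows four lids centred near pixels (340,268), (394,279), (324,343) and (381,354). The spanner is to the right at about (448,320), and the tape and nut lie beyond the board. The side view shows the same layout, with the cabinet behind the board.

```bash
cat > m.py <<'E'
from h import *
from scipy import ndimage as nd
def cloud(n,d,step=1):
    v,u=np.mgrid[0:480,0:640]; c=imaging.get_calibration(n)
    r=cv2.undistortPoints(np.c_[u.ravel(),v.ravel()].astype(float).reshape(-1,1,2),np.array(c['intrinsics'],float),np.array(c['dist_coeffs'],float)).reshape(-1,2)
    z=d.ravel(); return (np.c_[r*z[:,None],z,np.ones(len(z))]@np.array(c['world_from_camera']).T)[:,:3].reshape(480,640,3)
if __name__=='__main__':
  for n,f in(('top','t0'),('side','s0')):
    d=np.load(f'pics/{f}.npy'); P=cloud(n,d); im=cv2.imread(f'pics/{f}.png')
    roi=(P[...,0]>.2)&(P[...,0]<.56)&(P[...,1]>-.45)&(P[...,1]<-.15)
    m=roi&(P[...,2]>.052)&(P[...,2]<.08)&(im.min(2)>120)
    m=nd.binary_opening(m,iterations=2); l,k=nd.label(m)
    for i in range(1,k+1):
        s=l==i
        if s.sum()<150: continue
        q=P[s]; b=cv2.minAreaRect((q[:,:2]*1000).astype(np.float32))
        print(n,s.sum(),np.round([*np.array(b[0]),np.median(q[:,2])*1000],1),np.round(b[1],0),round(b[2],1), np.round(nd.center_of_mass(s),0))
  d=np.load('pics/t0.npy');print(np.round(world('top',[(318,228),(429,248),(284,381),(403,401),(456,258),(440,378),(450,185),(380,135),(330,170)],d),3))
E
python3 m.py
```

```text
top 1063 [ 541.8 -244.3   62.3] [54. 46.] 79.5 [279. 337.]
top 1484 [ 533.9 -325.9   62.1] [53. 61.] 79.0 [285. 394.]
top 2060 [ 450.9 -226.4   62.3] [54. 76.] 78.7 [342. 323.]
top 2028 [ 435.  -306.6   62.3] [53. 76.] 79.0 [354. 380.]
side 565 [ 532.3 -324.8   61.9] [57. 62.] 78.9 [219. 359.]
side 796 [ 433.2 -304.2   62.2] [58. 76.] 77.8 [232. 407.]
side 473 [ 539.4 -242.8   62.4] [59. 45.] 80.1 [243. 347.]
side 973 [ 449.  -224.5   62.3] [58. 76.] 78.0 [257. 394.]
[[ 0.622 -0.217  0.017]
 [ 0.594 -0.386  0.016]
 [ 0.394 -0.17   0.001]
 [ 0.368 -0.344  0.016]
 [ 0.582 -0.431 -0.001]
 [ 0.401 -0.401  0.005]
 [ 0.698 -0.424  0.001]
 [ 0.71  -0.293  0.189]
 [ 0.704 -0.233  0.051]]
```

Request:
{"api": "apply_moves", "payload": {
  "rows": [
    [[0.5, -0.28, 0], [0, 0, 0.3], 0],
    [[1, -0.55, 0], [0, 0, 0.55], 0],
    [[1, -0.55, 0], [0, 0, 0.808], 0],
    [[1, -0.55, 0], [0, 0, 0.808], 0],
    [[1, -0.55, 0], [0, 0, 0.808], 0],
    [[1, -0.55, 0], [0, 0, 0.808], 0]
  ]
}}

```text
time: 0.7
ee_pos: [0.2086, -0.4602, 0.3036]
tcp_rot: [-180.0, 0.0, -11.1]
wrist_force: [-0.3, 0.5, -0.2]
opening: 0.0
grasp_force: 0.0
```

```bash
cat > g.py <<'E'
import sys
from h import *
from scipy.spatial.transform import Rotation as R
o=sensors.get_obs(); Rm=R.from_euler('xyz',o['tcp_rot'],degrees=True)
print(o['time'],np.round(o['q'],1),np.round(o['ee_pos'],4),np.round(o['tcp_rot'],2),np.round(o['wrist_force'],2),o['opening'])
for a in sys.argv[1:]:
    t=np.array([float(v) for v in a.split(',')]); print(a,np.round(Rm.inv().apply(t-o['ee_pos'])*10,3))
E
python3 g.py .4075,-.3003,.150
```

```text
0.7 [-65.6  -1.2   3.8  94.9  -0.  125.5] [ 0.2086 -0.4602  0.3036] [-1.7999e+02  2.0000e-02 -1.1070e+01] [-0.25  0.49 -0.2 ] 2.9402623975316824e-05
.4075,-.3003,.150 [ 1.645 -1.95   1.536]
```

Request:
{"api": "apply_moves", "payload": {
  "rows": [
    [[0.35, -0.4, 0], [0, 0, 0], 0],
    [[0.7, -0.8, 0.1], [0, 0, 0], 0],
    [[0.83, -0.98, 0.2], [0, 0, 0], 0],
    [[0.83, -0.98, 0.2], [0, 0, 0], 0]
  ]
}}

```text
time: 1.1
ee_pos: [0.3109, -0.3783, 0.2823]
tcp_rot: [-179.9, 0.1, -11.0]
wrist_force: [-0.8, -0.2, -0.4]
opening: -0.0002
grasp_force: 0.0
```

Request:
{"api": "apply_moves", "payload": {
  "rows": [
    [[0.35, -0.4, 0.1], [0, 0, 0], 0],
    [[0.7, -0.8, 0.4], [0, 0, 0], 0],
    [[0.815, -0.97, 0.7], [0, 0, 0], 0],
    [[0.815, -0.97, 1.0], [0, 0, 0], 0],
    [[0.815, -0.97, 1.0], [0, 0, 0], 0],
    [[0.815, -0.97, 1.0], [0, 0, 0], 0]
  ]
}}

```text
time: 1.7
ee_pos: [0.4078, -0.3013, 0.1845]
tcp_rot: [180.0, 0.0, -11.2]
wrist_force: [-0.4, -0.9, 0.2]
opening: 0.0001
grasp_force: 0.0
```

```bash
python3 g.py .4075,-.3003,.140; python3 -c "
from h import *
snap('top','t1');snap('side','s1')
a=cv2.imread('pics/t1.png')[200:420,250:480];b=cv2.imread('pics/s1.png')[140:320,240:480]
cv2.imwrite('pics/c1.png',np.hstack([cv2.resize(a,(400,383)),cv2.resize(b,(400,383))]))"
```

```text
1.7 [-36.5  -1.6  -9.8  81.8  -0.  154.8] [ 0.4078 -0.3013  0.1845] [ 1.800e+02  3.000e-02 -1.122e+01] [-0.4  -0.93  0.2 ] 0.00011806075443545836
.4075,-.3003,.140 [-0.004 -0.009  0.445]
```

View pics/c1.png

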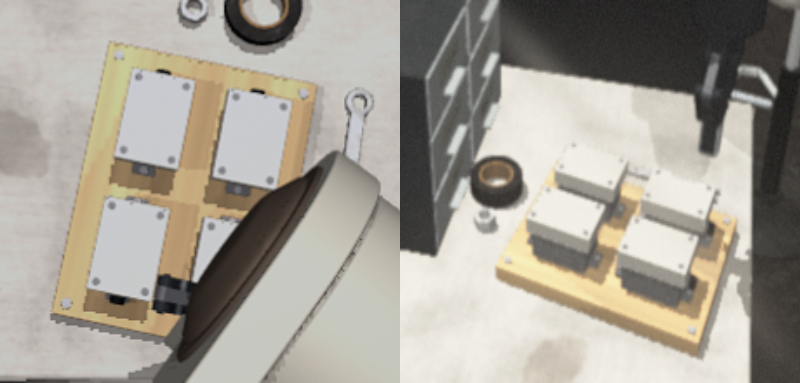

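The crop shows the closed fingertips above the near end of the near-right lid. Next I'll descend to just above it.

Request:
{"api": "apply_moves", "payload": {
  "rows": [
    [[0, 0, 0.2], [0, 0, 0], 0],
    [[0, 0, 0.38], [0, 0, 0], 0],
    [[0, 0, 0.44], [0, 0, 0], 0],
    [[0, 0, 0.45], [0, 0, 0], 0],
    [[0, 0, 0.45], [0, 0, 0], 0]
  ]
}}

```text
time: 2.3
ee_pos: [0.4086, -0.3008, 0.1402]
tcp_rot: [180.0, -0.1, -11.2]
wrist_force: [0.8, -0.3, -0.4]
opening: -0.0002
grasp_force: 0.0
```

Request:
{"api": "apply_moves", "payload": {
  "rows": [
    [[0, 0, 0.01], [0, 0, 0], 0],
    [[0, 0, 0.02], [0, 0, 0], 0],
    [[0, 0, 0.02], [0, 0, 0], 0]
  ]
}}

```text
time: 2.6
ee_pos: [0.4085, -0.3003, 0.1372]
tcp_rot: [180.0, -0.0, -11.2]
wrist_force: [0.1, 0.1, -0.1]
opening: -0.0
grasp_force: 0.0
```

Request:
{"api": "apply_moves", "payload": {
  "rows": [
    [[0, 0, 0.01], [0, 0, 0], 0],
    [[0, 0, 0.01], [0, 0, 0], 0],
    [[0, 0, 0.01], [0, 0, 0], 0]
  ]
}}

```text
time: 2.9
ee_pos: [0.4084, -0.3002, 0.1359]
tcp_rot: [-180.0, 0.0, -11.2]
wrist_force: [0.2, 0.1, -0.6]
opening: 0.0002
grasp_force: 0.0
```

Request:
{"api": "apply_moves", "payload": {
  "rows": [
    [[0, 0, 0.005], [0, 0, 0], 0],
    [[0, 0, 0.01], [0, 0, 0], 0],
    [[0, 0, 0.01], [0, 0, 0], 0]
  ]
}}

```text
time: 3.2
ee_pos: [0.4084, -0.3002, 0.1357]
tcp_rot: [180.0, -0.0, -11.2]
wrist_force: [-3.0, 1.6, 7.1]
opening: -0.0
grasp_force: 3.6
```

Request:
{"api": "apply_moves", "payload": {
  "rows": [
    [[0, 0, 0.005], [0, 0, 0], 0],
    [[0, 0, 0.005], [0, 0, 0], 0],
    [[0, 0, 0.005], [0, 0, 0], 0]
  ]
}}

```text
time: 3.5
ee_pos: [0.4084, -0.3003, 0.1357]
tcp_rot: [180.0, -0.0, -11.2]
wrist_force: [-3.2, 2.7, 11.2]
opening: -0.0
grasp_force: 5.6
```

Request:
{"api": "apply_moves", "payload": {
  "rows": [
    [[0, 0, -0.1], [0, 0, 0], 0],
    [[0, 0, -0.2], [0, 0, 0], 0],
    [[0, -0.4, -0.2], [0, 0, 0], 0],
    [[0, -0.8, -0.2], [0, 0, 0], 0],
    [[0, -0.82, -0.2], [0, 0, 0], 0],
    [[0, -0.82, -0.1], [0, 0, 0], 0],
    [[0, -0.82, -0.05], [0, 0, 0], 0],
    [[0, -0.82, -0.05], [0, 0, 0], 0]
  ]
}}

```text
time: 4.3
ee_pos: [0.4237, -0.2204, 0.1382]
tcp_rot: [-180.0, 0.1, -11.3]
wrist_force: [-0.4, 0.1, -0.4]
opening: -0.0
grasp_force: 0.0
```

Request:
{"api": "apply_moves", "payload": {
  "rows": [
    [[0, 0, 0.01], [0, 0, 0], 0],
    [[0, 0, 0.02], [0, 0, 0], 0],
    [[0, 0, 0.02], [0, 0, 0], 0]
  ]
}}

```text
time: 4.6
ee_pos: [0.4242, -0.2202, 0.1373]
tcp_rot: [-180.0, 0.0, -11.2]
wrist_force: [0.1, 1.1, -0.1]
opening: -0.0005
grasp_force: 0.0
```

Request:
{"api": "apply_moves", "payload": {
  "rows": [
    [[0, 0, 0.005], [0, 0, 0], 0],
    [[0, 0, 0.01], [0, 0, 0], 0],
    [[0, 0, 0.01], [0, 0, 0], 0]
  ]
}}

```text
time: 4.9
ee_pos: [0.4243, -0.2198, 0.1364]
tcp_rot: [-180.0, -0.0, -11.2]
wrist_force: [-0.3, -0.1, -0.8]
opening: -0.0001
grasp_force: 0.0
```

Request:
{"api": "apply_moves", "payload": {
  "rows": [
    [[0, 0, 0.005], [0, 0, 0], 0],
    [[0, 0, 0.01], [0, 0, 0], 0],
    [[0, 0, 0.01], [0, 0, 0], 0]
  ]
}}

```text
time: 5.2
ee_pos: [0.4244, -0.2198, 0.1357]
tcp_rot: [180.0, -0.0, -11.2]
wrist_force: [-1.5, 0.8, 4.4]
opening: 0.0001
grasp_force: 2.0
```

Request:
{"api": "apply_moves", "payload": {
  "rows": [
    [[0, 0, 0.004], [0, 0, 0], 0],
    [[0, 0, 0.004], [0, 0, 0], 0],
    [[0, 0, 0.004], [0, 0, 0], 0]
  ]
}}

```text
time: 5.5
ee_pos: [0.4244, -0.2198, 0.1357]
tcp_rot: [180.0, -0.0, -11.2]
wrist_force: [-2.8, 1.7, 7.5]
opening: 0.0
grasp_force: 3.9
```

Request:
{"api": "apply_moves", "payload": {
  "rows": [
    [[0, 0, -0.1], [0, 0, 0], 0],
    [[0, 0, -0.2], [0, 0, 0], 0],
    [[0.4, 0, -0.2], [0, 0, 0], 0],
    [[0.5, 0, -0.2], [0, 0, 0], 0]
  ]
}}

```text
time: 5.9
ee_pos: [0.4759, -0.2302, 0.156]
tcp_rot: [180.0, -0.2, -11.2]
wrist_force: [-0.7, -0.0, -0.2]
opening: 0.0
grasp_force: 0.0
```

Request:
{"api": "apply_moves", "payload": {
  "rows": [
    [[0.4, 0, 0], [0, 0, 0], 0],
    [[0.58, 0, 0], [0, 0, 0], 0],
    [[0.58, 0, 0.1], [0, 0, 0], 0],
    [[0.58, 0, 0.15], [0, 0, 0], 0],
    [[0.58, 0, 0.15], [0, 0, 0], 0]
  ]
}}

```text
time: 6.4
ee_pos: [0.5289, -0.2404, 0.1387]
tcp_rot: [-180.0, 0.1, -11.2]
wrist_force: [-0.5, -0.1, -0.9]
opening: -0.0
grasp_force: 0.0
```

Request:
{"api": "apply_moves", "payload": {
  "rows": [
    [[0, 0, 0.01], [0, 0, 0], 0],
    [[0, 0, 0.02], [0, 0, 0], 0],
    [[0, 0, 0.02], [0, 0, 0], 0]
  ]
}}

```text
time: 6.7
ee_pos: [0.53, -0.2408, 0.1383]
tcp_rot: [180.0, -0.0, -11.2]
wrist_force: [-0.5, -0.2, 0.2]
opening: -0.0003
grasp_force: 0.0
```

Request:
{"api": "apply_moves", "payload": {
  "rows": [
    [[0, 0, 0.005], [0, 0, 0], 0],
    [[0, 0, 0.01], [0, 0, 0], 0],
    [[0, 0, 0.01], [0, 0, 0], 0]
  ]
}}

```text
time: 7.0
ee_pos: [0.5303, -0.2408, 0.137]
tcp_rot: [180.0, -0.0, -11.2]
wrist_force: [-0.0, -0.1, 0.2]
opening: -0.0
grasp_force: 0.0
```

Request:
{"api": "apply_moves", "payload": {
  "rows": [
    [[0, 0, 0.005], [0, 0, 0], 0],
    [[0, 0, 0.01], [0, 0, 0], 0],
    [[0, 0, 0.01], [0, 0, 0], 0]
  ]
}}

```text
time: 7.3
ee_pos: [0.5303, -0.2407, 0.1359]
tcp_rot: [-180.0, 0.0, -11.2]
wrist_force: [0.9, 0.3, 0.1]
opening: 0.0002
grasp_force: 0.0
```

Request:
{"api": "apply_moves", "payload": {
  "rows": [
    [[0, 0, 0.004], [0, 0, 0], 0],
    [[0, 0, 0.008], [0, 0, 0], 0],
    [[0, 0, 0.008], [0, 0, 0], 0]
  ]
}}

```text
time: 7.6
ee_pos: [0.5303, -0.2408, 0.1351]
tcp_rot: [-180.0, 0.0, -11.2]
wrist_force: [1.0, 0.1, 0.9]
opening: 0.0003
grasp_force: 0.2
```

Request:
{"api": "apply_moves", "payload": {
  "rows": [
    [[0, 0, 0.005], [0, 0, 0], 0],
    [[0, 0, 0.01], [0, 0, 0], 0],
    [[0, 0, 0.01], [0, 0, 0], 0]
  ]
}}

```text
time: 7.9
ee_pos: [0.5302, -0.2407, 0.1341]
tcp_rot: [-180.0, 0.0, -11.2]
wrist_force: [-0.8, 0.7, 0.4]
opening: -0.0002
grasp_force: 0.5
```

Request:
{"api": "apply_moves", "payload": {
  "rows": [
    [[0, 0, 0.005], [0, 0, 0], 0],
    [[0, 0, 0.01], [0, 0, 0], 0],
    [[0, 0, 0.01], [0, 0, 0], 0]
  ]
}}

```text
time: 8.2
ee_pos: [0.5302, -0.2408, 0.1331]
tcp_rot: [180.0, 0.0, -11.2]
wrist_force: [-0.9, -0.0, 1.0]
opening: -0.0003
grasp_force: 0.7
```

Request:
{"api": "apply_moves", "payload": {
  "rows": [
    [[0, 0, 0.01], [0, 0, 0], 0],
    [[0, 0, 0.015], [0, 0, 0], 0],
    [[0, 0, 0.02], [0, 0, 0], 0],
    [[0, 0, 0.02], [0, 0, 0], 0]
  ]
}}

```text
time: 8.6
ee_pos: [0.5303, -0.2408, 0.1318]
tcp_rot: [180.0, -0.0, -11.2]
wrist_force: [-3.9, 0.9, 6.1]
opening: 0.0
grasp_force: 3.5
```

```bash
python3 -c "
from h import *
snap('side','s2')
cv2.imwrite('pics/c2.png',cv2.resize(cv2.imread('pics/s2.png')[190:290,290:450],(800,500),interpolation=cv2.INTER_CUBIC))"
```

```text
(no output)
```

View pics/c2.png

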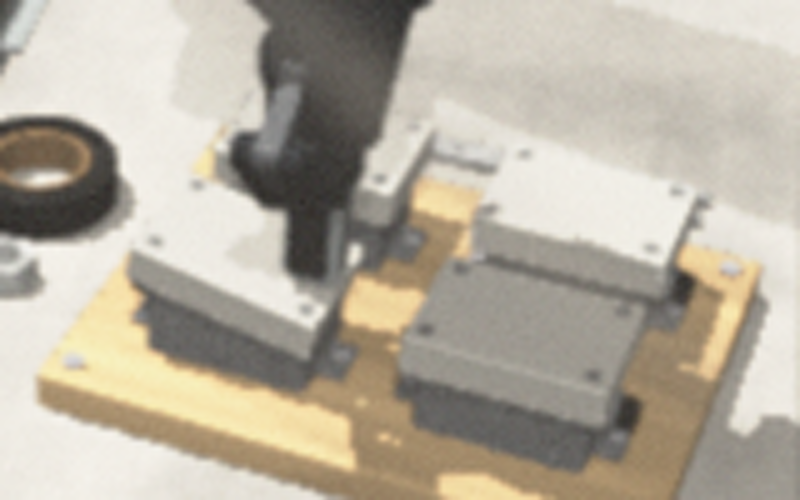

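The crop shows the far-left lid tilted, with its near end down at the fingertip (about 315,275). That is the loose one. I'll lift off and move to its middle.

Request:
{"api": "apply_moves", "payload": {
  "rows": [
    [[0, 0, -0.1], [0, 0, 0], 0],
    [[0, 0, -0.2], [0, 0, 0], 0],
    [[0.26, 0.01, -0.2], [0, 0, 0], 0],
    [[0.26, 0.01, -0.2], [0, 0, 0], 0],
    [[0.26, 0.01, -0.1], [0, 0, 0], 0],
    [[0.26, 0.01, -0.06], [0, 0, 0], 0],
    [[0.26, 0.01, -0.06], [0, 0, 0], 0]
  ]
}}

```text
time: 9.35
ee_pos: [0.5548, -0.2465, 0.1363]
tcp_rot: [-180.0, 0.1, -11.2]
wrist_force: [-0.0, 0.2, -0.4]
opening: 0.0002
grasp_force: 0.0
```

Request:
{"api": "apply_moves", "payload": {
  "rows": [
    [[0, 0, 0.01], [0, 0, 0], 0],
    [[0, 0, 0.02], [0, 0, 0], 0],
    [[0, 0, 0.025], [0, 0, 0], 0],
    [[0, 0, 0.025], [0, 0, 0], 0]
  ]
}}

```text
time: 9.75
ee_pos: [0.5553, -0.2468, 0.1355]
tcp_rot: [180.0, -0.0, -11.2]
wrist_force: [-2.8, 1.4, 6.2]
opening: 0.0001
grasp_force: 2.9
```

Contact at z=0.1355. Now I'll press on in small steps.

Request:
{"api": "apply_moves", "payload": {
  "rows": [
    [[0, 0, 0.005], [0, 0, 0], 0],
    [[0, 0, 0.01], [0, 0, 0], 0],
    [[0, 0, 0.015], [0, 0, 0], 0],
    [[0, 0, 0.02], [0, 0, 0], 0],
    [[0, 0, 0.02], [0, 0, 0], 0]
  ]
}}

```text
time: 10.25
ee_pos: [0.5553, -0.2467, 0.1342]
tcp_rot: [180.0, -0.0, -11.2]
wrist_force: [-4.3, 1.8, 10.9]
opening: -0.0003
grasp_force: 5.3
```

Request:
{"api": "apply_moves", "payload": {
  "rows": [
    [[0, 0, 0.005], [0, 0, 0], 0],
    [[0, 0, 0.01], [0, 0, 0], 0],
    [[0, 0, 0.015], [0, 0, 0], 0],
    [[0, 0, 0.02], [0, 0, 0], 0],
    [[0, 0, 0.02], [0, 0, 0], 0]
  ]
}}

```text
time: 10.75
ee_pos: [0.5553, -0.2468, 0.1323]
tcp_rot: [180.0, -0.0, -11.2]
wrist_force: [-4.8, 1.7, 10.1]
opening: 0.0002
grasp_force: 5.3
```

Request:
{"api": "apply_moves", "payload": {
  "rows": [
    [[0, 0, 0.01], [0, 0, 0], 0],
    [[0, 0, 0.02], [0, 0, 0], 0],
    [[0, 0, 0.03], [0, 0, 0], 0],
    [[0, 0, 0.03], [0, 0, 0], 0],
    [[0, 0, 0.03], [0, 0, 0], 0]
  ]
}}

```text
time: 11.25
ee_pos: [0.5553, -0.2468, 0.1294]
tcp_rot: [180.0, -0.1, -11.2]
wrist_force: [-4.3, 2.0, 12.1]
opening: -0.0
grasp_force: 5.9
```

Request:
{"api": "apply_moves", "payload": {
  "rows": [
    [[0, 0, 0.005], [0, 0, 0], 0],
    [[0, 0, 0.01], [0, 0, 0], 0],
    [[0, 0, 0.01], [0, 0, 0], 0],
    [[0, 0, 0.01], [0, 0, 0], 0]
  ]
}}

```text
time: 11.65
ee_pos: [0.5553, -0.2467, 0.1293]
tcp_rot: [180.0, -0.1, -11.2]
wrist_force: [-7.5, 3.1, 17.9]
opening: -0.0001
grasp_force: 8.8
```

It's on the hard stop: the force rises with no further motion. Now I'll retreat and check.

Request:
{"api": "apply_moves", "payload": {
  "rows": [
    [[0, 0, -0.05], [0, 0, 0], 0],
    [[0, 0, -0.2], [0, 0, 0], 0],
    [[0, 0, -0.5], [0, 0, 0], 0],
    [[0, 0, -0.95], [0, 0, 0], 0],
    [[-0.5, 0.0, -1], [0, 0, 0], 0],
    [[-1, 0.0, -1], [0, 0, 0], 0],
    [[-1, 0, -1], [0, 0, 0], 0]
  ]
}}

```text
time: 12.35
ee_pos: [0.4529, -0.2261, 0.2275]
tcp_rot: [-180.0, 0.1, -11.2]
wrist_force: [1.7, 0.1, 0.1]
opening: 0.0
grasp_force: 0.0
```

Request:
{"api": "apply_moves", "payload": {
  "rows": [
    [[-0.4, 0.4, -0.1], [0, 0, 0], 0],
    [[-0.8, 0.8, -0.1], [0, 0, 0], 0],
    [[-1, 1, -0.1], [0, 0, 0], 0],
    [[-1, 1, -0.1], [0, 0, 0], 0]
  ]
}}

```text
time: 12.75
ee_pos: [0.3372, -0.3082, 0.238]
tcp_rot: [179.9, -0.0, -11.4]
wrist_force: [-0.2, -0.3, 0.2]
opening: -0.0002
grasp_force: 0.0
```

```bash
python3 - <<'E'
from h import *
from m import cloud
_,ds=snap('side','s3');_,dt=snap('top','t3')
x=np.array([.981,-.194]);y=np.array([.194,.981])
for n,d in(('side',ds),('top',dt)):
    P=cloud(n,d)
    for nm,c in dict(NR=(.434,-.3055),NL=(.45,-.2255),FL=(.556,-.2465),FR=(.54,-.3265)).items():
        r=P[...,:2]-c; a=r@x;b=r@y
        m=(abs(a)<.033)&(abs(b)<.022)&(P[...,2]>.045)&(P[...,2]<.075)
        if m.sum()<50: print(n,nm,m.sum());continue
        s=np.linalg.lstsq(np.c_[a[m],b[m],np.ones(m.sum())],P[m][:,2],rcond=None)[0]; print(n,nm,m.sum(),np.round(s,4))
a=cv2.imread('pics/t3.png')[170:420,250:500];b=cv2.imread('pics/s3.png')[180:310,270:460]
cv2.imwrite('pics/c3.png',np.hstack([cv2.resize(a,(400,400)),cv2.resize(b,(400,400))]))
E
python3 g.py
```

```text
side NR 444 [-0.0033 -0.0028  0.0626]
side NL 552 [-0.0032  0.0012  0.0627]
side FL 500 [-0.0008  0.0002  0.0561]
side FR 409 [-0.0015  0.0006  0.0623]
top NR 1492 [0.001  0.0037 0.0623]
top NL 1492 [-0.0029 -0.002   0.0623]
top FL 1386 [-0.0009  0.0005  0.0559]
top FR 1412 [0.0018 0.0037 0.0622]
12.85 [-42.1  -8.6 -10.5  88.    0.  149.2] [ 0.3397 -0.3068  0.2376] [ 1.7997e+02 -8.0000e-02 -1.1320e+01] [ 0.76 -0.52  0.24] 0.0001398430755588823
```

View pics/c3.png

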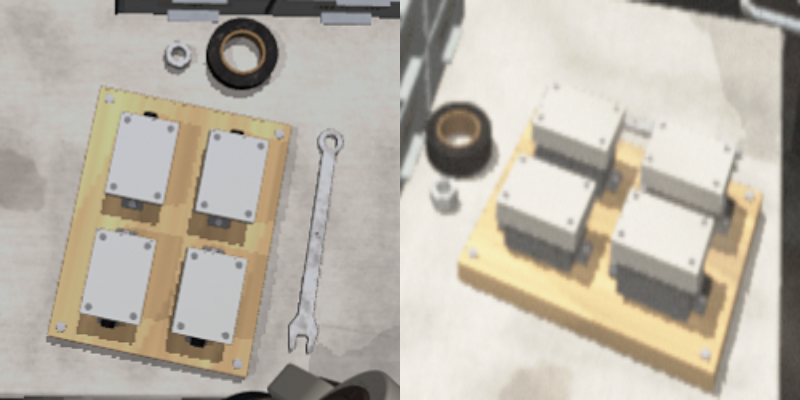

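The pictures show all four lids level, with the far-left one 6 mm lower and on its stop. The spanner, tape and nut have not moved, and the arm is clear.

```bash
python3 -c "
from workcell import bot
print(bot.job_done())"
```

```text
the job is handed in; nothing more can be done
None
```

The loose lid was the far-left one; I pressed it down 6 mm at its middle to the hard stop, it measured level afterwards, and I handed the job in with nothing else moved.

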